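# Lock the grinding cup into the sample mill

### The arm

A 7-joint arm with a two-finger parallel gripper is mounted at the origin on the work surface. World frame = base frame: x ahead of the robot, y to its left, z up, the work surface at z = 0. Lengths are in m, angles in rad, forces in N, time in s.
With the tool pointing down it reaches from about 0.4 to 0.85 m from the base axis. Payload 10.4 kg.
Tool frame: the origin (TCP) lies at the centre of the arm's flange, where the gripper is bolted on; the fingertips stand 173 mm ahead of it and the grasp point (between the pads) lies 155 mm ahead of it; z points along the fingers, y is the line along which they close (so a half turn about z gives the same grasp; the last joint's range is limited). The gripper opens to 85 mm and grips with 20 to 120 N. Pads are 22 mm wide; open, the fingers measure 114 mm over their backs; the gripper's body (76 mm by 85 mm) begins 54 mm behind the grasp point. The pads swing forward as they close: fully open they stand 13 mm farther back than shut.
Start: joints at [-1.143, 0.332, -0.065, 1.46, 0.022, 1.35, -0.088], TCP at [0.272, 0.563, 0.405] pointing down, gripper open.
Joint ranges: [-2.6, 2.6], [-0.5, 2.12], [-1.47, 1.34], [0.16, 2.42], [-1.27, 4.41], [0.06, 2.06], [-2.6, 2.6]. Speed limits (rad/s): [2.22, 2.22, 2.79, 2.79, 3.14, 3.14, 3.14].

### API

Orientations are given as a unit quaternion [x, y, z, w].
In Python, from workcell import manip, viewer, finder gives the robot as it stands.
- The arm moves only by the tool arm_command, never from a script. Its argument "plan" is a list of rows, each an object with "dp": the shift along the tool's x, y, z in mm, a list of three; "spin": the turn about the tool's z in rad. A call has 1 to 5 rows; each row shifts and turns the commanded pose from where the row before left it, along the tool's axes as they then stand; what a row does not reach is not made up. A row lasts 1/10 s, in which the tool goes at most 50 mm and 8.59 degrees, less where a joint would pass 70% of its speed; a pose out of reach is approached as far as the arm can. A call is refused whole if a number of a shift passes 50 or a number of a turn 0.15, either way. A call with a gripper value outside its range is refused whole. "grip" is the closure, from -1 (fully open) to 1 (shut), set as the call begins (left out, the last holds). The fingers move at their own pace and stop on an object; "newtons" is the grip in N (left out, the last holds). Time passes only in rows, so rows that do not move let the fingers close. It gives the time, the measured TCP pose, the force, the opening and the grip force at its end, in the units of the state.
- manip.get_obs(): the state, without advancing time (a new reading comes with each control period).
- viewer.camera(name): name is "scene" or "top"; returns the picture (400x640x3 uint8, blue, green, red); there is no depth.
- viewer.camera_params(name): a dict with "vertical_fov" (degrees; the focal length in pixels is half the picture's height over the tangent of half this angle, whatever the lens; pixels are square), "cx", "cy" (the principal point, pixels), "R" (3x3) and "t" (3): a world point X has camera coordinates R X + t. Camera axes: x right, y down, z forward; pixel columns grow to the right and rows downward; lengths in m; the calibration is good to about 2 mm. A picture is of the moment at which its call begins. camera_params takes no time and is no camera call.
- manip.hand_in(): hands the job in; it is judged then, once.
Trained networks look in the newest picture that a camera, given by its name, has taken for a name from the list of things; names that differ only in an ending like _2 or _b are one class to them, and where a whole thing is asked for, a point or a joint stands for the part that bears it (a point fixed in the world has none). Each returns a list of dicts, best first, with "score" (0 to 1); they miss things now and then, are a little off and sometimes report something else, mostly with a low value. They report only what shows in the picture. A call takes as long as a camera call. They do not tell look-alikes from the thing itself.
- finder.find_in(camera, thing): "position" ([x, y, z] in m, in world coordinates, good to about 4 mm: the middle of the surface that is visible of it).
The state is a dict: "clock": time; "joint_pos": joint angles; "joint_velocities": joint speeds; "tau": joint torques, N m; "position": TCP position; "ee_rot": TCP orientation; "ft_force": force on the tool from outside, world axes, zero at the start; "torque": the same for the moment, N m; "grip_width": opening from 0.0 (shut) to 1.0 (fully open); "grasp_force": force on a finger pad.
Only numpy, scipy, OpenCV 4.12 (cv2) and the standard library are available. Lean on these libraries where they do the work, as an engineer would, in place of code of your own. Each camera call takes 0.05 s, during which the arm holds its last target. There are 200 camera calls.

### The job

Take the steel grinding cup by its orange bar handle, lower its two pins through the slots of the sample mill's bayonet collar, and twist it clockwise (seen from above) until the ramps have drawn it down fully tight, then let go. Be gentle: feel for the slots and for the ramps' end, never force the cup against the mill, and leave the things around it alone.

Things in the scene. Friction and masses are not known exactly. Their poses are not given: they have to be found in the camera images.
- mill: white bench mill, housing 210 (x) x 180 (y) x 105 mm high, fixed on the bench; origin at the centre of its underside, z up. Centred on its top is a dark steel bayonet collar, 104 mm outer diameter, 34 mm high (top 139 mm above the origin), bore 59 mm. Its 13 mm slots, opposite one another, marked orange, run down through the lip and take the cup's pins
- socket (a point): centre of the collar's mouth on the mill's axis, level with the collar's top; axes as the mill's. The collar is clocked by hand: the slot line lies within 0.6 rad either way of the housing's x axis (unmeasured: seen, or felt by turning the cup under light pressure until it drops). Cup's underside is 6 mm below this point with pins on the lip, 22 mm below once dropped onto the seal
- seal (a joint): how far the sprung blue sealing disc (55 mm) in the bottom of the socket is pressed down (m); 0 free, bottoms at 0.0075; spring 2000 N/m. The cup's own weight presses it 1 to 1.7 mm; a cup locked home holds it at about 4.5 mm
- cup_handle (a point): centre of the grinding cup's orange bar handle: bar 70 mm long (x), 16 wide (y), 24 high, on an 18 mm stem; z up. Steel body 56 mm diameter, 62 mm high, chamfered foot, underside 86 mm below this point. Two brass pins (8 mm, round top, flat below) stick out along +x and -x, in line with the bar, to 36.5 mm from the axis, centres 10 mm above the underside. Half-turn symmetric. About 0.25 kg
- cup_foot (a point): centre of the cup's underside, 86 mm below the handle's centre
- mat: blue bench mat 150 x 170 x 4 mm on which the cup stands at the start; origin at the centre of its underside
- rack: purple tube rack with capped tubes, 50 x 130 x 86 mm, loose; origin at the centre of its underside; leave alone
- tipbox: orange box with white lid, 84 x 124 x 58 mm, loose; origin at the centre of its underside; leave alone
- reagent: amber bottle with red cap, 60 mm diameter, 120 mm high, loose; origin at the centre of its underside; leave alone
- seal_top (a point): centre of the unpressed seal's top, fixed to the mill, 22 mm below the socket point. Under the collar's lip, clockwise from each slot's centre: level for 0.3 rad, then a ramp 5 mm down until 0.9 rad, then at once a hard stop at 0.94 rad. The cup must sink with the ramp as it turns, by about 3 to 4.5 mm. Turning anticlockwise from the slot is blocked
Mind the look-alikes: they are no part of the job. What is shaped like the part that bears cup_handle but pink is not meant.

How it is judged:
By the outcome, as a careful person would: the job done as asked, in the order asked, and still so for the second after the job is handed in, with the robot touching nothing.
It also fails if it takes over 72 s, if anything falls off the work surface, if the arm or the gripper's body presses on something with over 40 N, if the wrist force passes 120 N, or if a joint passes its speed limit or range.

## Working session

There is one attempt and no reset: what is moved stays moved. The work goes in short steps, Python scripts to look and compute and a tool call to move; the robot and the scene stay as the last step left them, time stands still between calls to the robot, and variables do not carry over. Pictures are saved under pics/ and viewed, at most 10 in all, crops included, and the job is handed in when it is done.

Besides the shell and the picture viewer there is one more tool, called after ">>>" by a JSON object that holds its "fn" and its "kwargs", one argument or row to a line. arm_command: Moves the arm, as the interface text tells. Its arguments: {"type":"object","properties":{"plan":{"type":"array","items":{"type":"object","properties":{"dp":{"type":"array","items":{"type":"number"}},"spin":{"type":"number"}}}},"grip":{"type":"number"},"newtons":{"type":"number"}},"required":["plan"]}

```bash
mkdir -p pics; cat > h.py <<'E'
import numpy as np,cv2
from workcell import manip,viewer,finder
def P(n):
    p=viewer.camera_params(n);R=np.array(p["R"]);t=np.array(p["t"]);f=200/np.tan(np.radians(p["vertical_fov"])/2)
    return R,t,f,p["cx"],p["cy"]
def proj(n,X):
    R,t,f,cx,cy=P(n);c=R@np.array(X)+t;return np.array([f*c[0]/c[2]+cx,f*c[1]/c[2]+cy])
def ray(n,u,v):
    R,t,f,cx,cy=P(n);return -R.T@t,R.T@np.array([(u-cx)/f,(v-cy)/f,1])
def onz(n,u,v,z):
    o,d=ray(n,u,v);return o+d*(z-o[2])/d[2]
def tri(a,b):
    (o1,d1),(o2,d2)=ray(*a),ray(*b);s=np.linalg.lstsq(np.c_[d1,-d2],o2-o1,rcond=None)[0]
    p,q=o1+d1*s[0],o2+d2*s[1];return (p+q)/2,np.linalg.norm(p-q)
E
python3 - <<'E'
from h import *
for n in("scene","top"):
    cv2.imwrite(f"pics/{n}0.png",viewer.camera(n))
    R,t,f,cx,cy=P(n);print(n,(-R.T@t).round(3),R.round(2).tolist(),round(f),cx,cy)
    for th in("cup_handle","mill","socket","mat"):
        for r in finder.find_in(n,th)[:3]:print(th,round(r["score"],2),np.round(r["position"],3),proj(n,r["position"]).round())
print(manip.get_obs())
E
```

```text
scene [1.063 0.305 1.045] [[-0.54, 0.84, -0.01], [0.73, 0.45, -0.52], [-0.43, -0.29, -0.85]] 449 316.1490298490983 196.25758473205016
cup_handle 0.88 [ 0.485 -0.036  0.063] [329. 172.]
cup_handle 0.62 [ 0.616 -0.241  0.057] [237. 174.]
cup_handle 0.58 [ 0.442 -0.212  0.067] [283. 133.]
socket 0.55 [0.519 0.193 0.102] [403. 215.]
mat 0.92 [ 0.465 -0.205  0.   ] [282. 154.]
top [ 0.552 -0.006  1.08 ] [[0.02, -1.0, 0.01], [-1.0, -0.02, -0.05], [0.05, -0.01, -1.0]] 401 319.0838284853041 203.44659726643147
cup_handle 0.98 [ 0.43  -0.217  0.068] [397. 272.]
cup_handle 0.89 [ 0.476 -0.045  0.064] [329. 252.]
cup_handle 0.78 [ 0.602 -0.253  0.065] [412. 204.]
mill 0.63 [0.481 0.179 0.107] [237. 249.]
socket 0.96 [0.478 0.181 0.107] [236. 251.]
mat 0.6 [ 0.452 -0.222 -0.001] [394. 261.]
{'clock': 0.5, 'joint_pos': array([-1.14259053,  0.33222525, -0.06471841,  1.46012489,  0.02160875,
        1.34988162, -0.08851321]), 'joint_velocities': array([ 8.39762599e-04,  4.89567482e-05,  8.02042700e-04, -1.74390250e-03,
       -1.79663291e-04, -8.61653815e-05,  7.04527777e-04]), 'tau': array([-8.44382012e-04, -6.24744129e+01,  4.89644485e-02, -3.91556597e+01,
        1.63099106e-02,  2.51259902e-03,  6.78156675e-05]), 'position': array([0.27228821, 0.56257546, 0.4047099 ]), 'ee_rot': array([ 2.23494270e-01,  9.74705243e-01,  2.86993982e-05, -1.49160567e-06]), 'ft_force': array([-0.27282768,  1.36586268,  1.01436977]), 'torque': array([ 0.01590195,  0.00194369, -0.01172436]), 'grasp_force': 0.0, 'grip_width': 1.0006204700718682}
```

View pics/scene0.png

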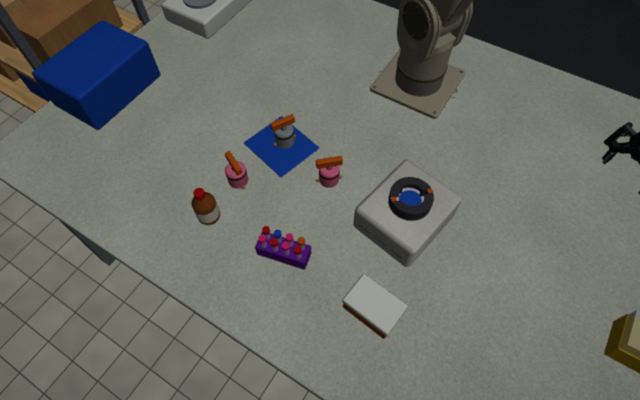

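View pics/top0.png

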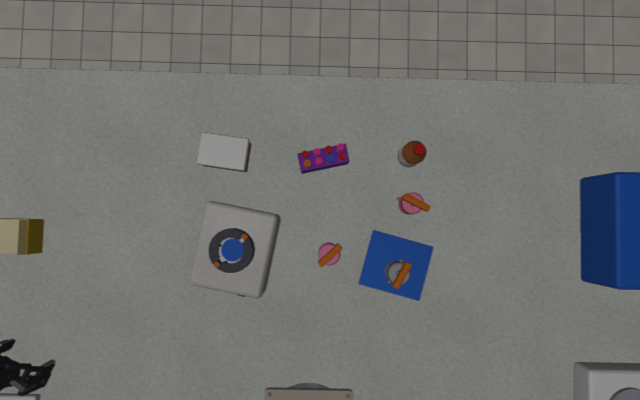

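The steel cup stands on the blue mat (top ≈ (400,273), scene ≈ (284,123)), and the pink ones are the look-alikes. The collar is at top ≈ (231,250) with orange slot marks at (244,237) and (216,264).

```bash
cat > m.py <<'E'
from h import *
def seg(n,img,box,mode):
    x0,y0,x1,y1=box;hsv=cv2.cvtColor(img[y0:y1,x0:x1],cv2.COLOR_BGR2HSV);h,s,v=cv2.split(hsv)
    m=((h<18)&(h>4)&(s>150)&(v>80)) if mode=="o" else ((h>100)&(h<125)&(s>120)&(v>60))
    k,l,st,c=cv2.connectedComponentsWithStats(m.astype(np.uint8),connectivity=8)
    out=[]
    for i in range(1,k):
        if st[i,4]>=8:
            p=np.argwhere(l==i)[:,::-1]+[x0,y0];r=cv2.minAreaRect(p.astype(np.float32))
            out.append((st[i,4],p.mean(0).round(1),np.round(r[1],1),p))
    return sorted(out,key=lambda a:-a[0])
E
python3 - <<'E'
from m import *
T=cv2.imread("pics/top0.png");S=cv2.imread("pics/scene0.png")
for n,I,b,mo in(("top",T,(380,255,420,292),"o"),("scene",S,(265,108,302,150),"o"),("top",T,(205,222,260,280),"o"),("scene",S,(385,172,440,222),"o"),("top",T,(215,230,250,270),"b"),("scene",S,(390,180,430,215),"b")):
    for a in seg(n,I,b,mo)[:4]:
        print(n,mo,a[0],a[1],a[2])
h,w=100,120
c1=cv2.resize(T[222:282,200:260],(400,400),interpolation=cv2.INTER_CUBIC);c2=cv2.resize(S[165:225,380:440],(400,400),interpolation=cv2.INTER_CUBIC)
cv2.imwrite("pics/c0.png",np.hstack([c1,c2]))
c1=cv2.resize(T[245:295,375:425],(400,400),interpolation=cv2.INTER_CUBIC);c2=cv2.resize(S[105:155,260:310],(400,400),interpolation=cv2.INTER_CUBIC)
cv2.imwrite("pics/c1.png",np.hstack([c1,c2]))
E
```

```text
top o 193 [401.5 274.7] [ 7.1 27.3]
scene o 187 [282.5 122. ] [ 8.5 23.4]
top o 23 [244. 236.] [4.2 4.2]
top o 21 [216.2 264. ] [4.2 4.2]
scene o 19 [393.1 198.4] [3. 4.]
scene o 18 [429.5 190.5] [5. 3.]
top b 385 [232.3 249.6] [21. 21.]
scene b 269 [410.3 198. ] [14. 22.]
```

View pics/c0.png

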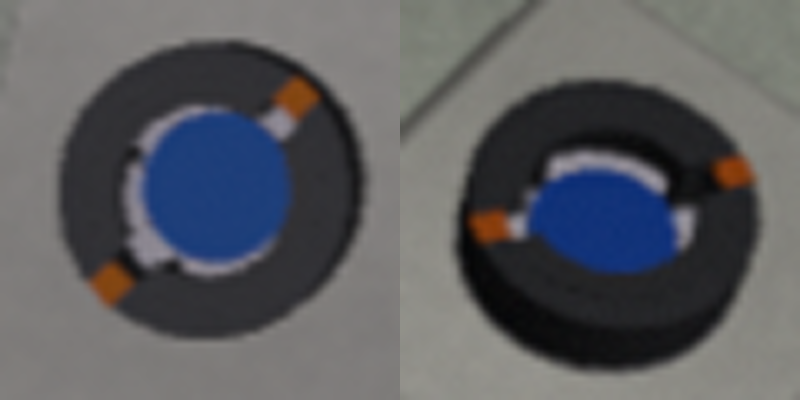

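View pics/c1.png

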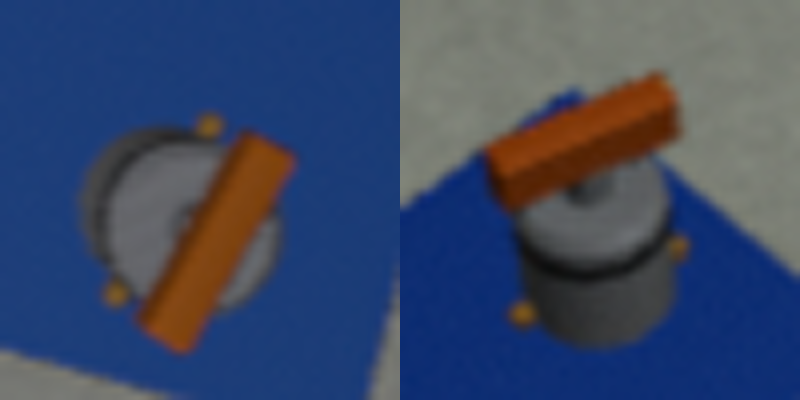

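The crops show the slot marks at crop (296,97)/(112,284) in top and (735,172)/(488,228) in scene. The cup's bar runs along (270,145)–(165,335) in top, with its brass pins parallel to it. Next I fit the bar box to its silhouettes and triangulate the slot marks.

```bash
cat >> m.py <<'E'
from scipy.optimize import least_squares
def mom(poly):
    m=cv2.moments(poly.astype(np.float32));return np.array([m["m10"]/m["m00"],m["m01"]/m["m00"],m["mu20"]/m["m00"]/5,m["mu11"]/m["m00"]/5,m["mu02"]/m["m00"]/5])
def momp(p):
    q=p-p.mean(0);c=q.T@q/len(p);return np.array([*p.mean(0),c[0,0]/5,c[0,1]/5,c[1,1]/5])
def fitbar(obs,x0):
    B=np.array([[a*35,b*8,c*12] for a in(-1,1) for b in(-1,1) for c in(-1,1)])/1000
    def f(x):
        c,s=np.cos(x[3]),np.sin(x[3]);W=B@np.array([[c,s,0],[-s,c,0],[0,0,1]])+x[:3];r=[]
        for n,m in obs:
            r+=list(mom(cv2.convexHull(np.array([proj(n,w) for w in W],np.float32))[:,0])-m)
        return np.array(r)
    s=least_squares(f,x0,x_scale=[.01,.01,.01,.1],diff_step=1e-4);return s.x,np.sqrt(np.mean(s.fun**2))
E
python3 - <<'E'
from m import *
T=cv2.imread("pics/top0.png");S=cv2.imread("pics/scene0.png")
a=seg("top",T,(380,255,420,292),"o")[0][3];b=seg("scene",S,(265,108,302,150),"o")[0][3]
x0=[.43,-.217,.085,-.5]
for o in([("top",momp(a)),("scene",momp(b))],):
    print(fitbar(o,x0))
m=[tri(("top",244,236),("scene",429.5,190.5)),tri(("top",216.2,264),("scene",393.1,198.4)),tri(("top",244,236),("scene",393.1,198.4))]
print(m);d=m[0][0]-m[1][0];print((m[0][0]+m[1][0])/2,np.linalg.norm(d),np.arctan2(d[1],d[0]))
p=[onz("top",244,236,.139),onz("top",216.2,264,.139)];d=p[0]-p[1];print((p[0]+p[1])/2,np.linalg.norm(d),np.arctan2(d[1],d[0]))
p=[onz("scene",429.5,190.5,.139),onz("scene",393.1,198.4,.139)];print((p[0]+p[1])/2,p)
# collar outer edge: dark mask hull centre
for n,I,bx in(("top",T,(200,222,262,282)),("scene",S,(383,170,440,225))):
    x,y,X,Y=bx;g=cv2.cvtColor(I[y:Y,x:X],cv2.COLOR_BGR2HSV);mk=(g[:,:,2]<75).astype(np.uint8)
    k,l,st,c=cv2.connectedComponentsWithStats(mk);i=1+np.argmax(st[1:,4]);pp=np.argwhere(l==i)[:,::-1].astype(np.float32);h=cv2.convexHull(pp)+np.float32([x,y])
    print(n,st[i],cv2.fitEllipse(h))
print(onz("top",232.3,249.6,.117),onz("scene",410.3,198,.117))
E
```

```text
(array([ 0.42582045, -0.22402428,  0.08618884, -0.49522571]), np.float64(0.8685204659887896))
[(array([0.50101705, 0.18787784, 0.18454645]), np.float64(0.08300652507496044)), (array([0.47520713, 0.18680558, 0.12815872]), np.float64(0.08623888177585044)), (array([0.51490569, 0.15732255, 0.13900097]), np.float64(0.0012240216809505744))]
[0.48811209 0.18734171 0.15635258] 0.06202320175719556 0.04152067673981442
[0.48207562 0.18800921 0.139     ] 0.09106610664174715 -0.7556090226714215
[0.48205713 0.18927896 0.139     ] [array([0.44957836, 0.22073278, 0.139     ]), array([0.5145359 , 0.15782515, 0.139     ])]
top [  9   6  46  45 989] ((231.29379272460938, 249.96669006347656), (43.718536376953125, 45.88933181762695), 59.698638916015625)
scene [   5    7   46   44 1166] ((410.3254089355469, 198.30189514160156), (43.638450622558594, 45.240440368652344), 101.78905487060547)
[0.48142409 0.18741484 0.117     ] [0.47838449 0.18871296 0.117     ]
```

Measured: the bar centre is at (0.426, −0.224, 0.086) with yaw −0.495, against an expected height of 0.090. The collar is at (0.482, 0.188) with the slot line at −0.76. I move over the mill towards the cup.

>>> {"fn": "arm_command", "kwargs": {
  "plan": [
    {"dp": [0,0,0],"spin": 0.044},
    {"dp": [-36,-23,0]},
    {"dp": [-36,-23,0]},
    {"dp": [-36,-23,0]},
    {"dp": [-36,-23,0]}
  ],
  "grip": -1,
  "newtons": 60
}}

```text
invalid input at $.plan[1]: expected keys dp, spin
```

>>> {"fn": "arm_command", "kwargs": {
  "plan": [
    {"dp": [-36,-23,0]},
    {"dp": [-36,-23,0]},
    {"dp": [-36,-23,0]},
    {"dp": [-36,-23,0]},
    {"dp": [-36,-23,0]}
  ]
}}

```text
invalid input at $.plan[0]: expected keys dp, spin
```

>>> {"fn": "arm_command", "kwargs": {
  "plan": [
    {"dp": [-36,-23,0]},
    {"dp": [-15,-40,0]},
    {"dp": [-15,-40,0]},
    {"dp": [-15,-40,0]},
    {"dp": [-15,-40,0]}
  ]
}}

```text
invalid input at $.plan[0]: expected keys dp, spin
```

>>> {"fn": "arm_command", "kwargs": {
  "plan": [
    {"dp": [0,0,0],"spin": 0.044},
    {"dp": [-36,-23,0],"spin": 0},
    {"dp": [-36,-23,0],"spin": 0},
    {"dp": [-36,-23,0],"spin": 0},
    {"dp": [-36,-23,0],"spin": 0}
  ],
  "grip": -1,
  "newtons": 60
}}

```text
clock: 1.0
position: [0.356, 0.4116, 0.4048]
ee_rot: [0.245, 0.97, 0.0, 0.0]
ft_force: [0.5, 0.3, -0.0]
grip_width: 1.0
grasp_force: 0.0
```

>>> {"fn": "arm_command", "kwargs": {
  "plan": [
    {"dp": [-36,-23,0],"spin": 0},
    {"dp": [-36,-23,0],"spin": 0},
    {"dp": [-36,-23,0],"spin": 0},
    {"dp": [-36,-23,0],"spin": 0},
    {"dp": [-36,-23,0],"spin": 0}
  ]
}}

```text
clock: 1.5
position: [0.4597, 0.2248, 0.405]
ee_rot: [0.245, 0.97, 0.0, 0.0]
ft_force: [1.4, 0.8, 0.0]
grip_width: 0.996
grasp_force: 0.0
```

>>> {"fn": "arm_command", "kwargs": {
  "plan": [
    {"dp": [-36,-23,0],"spin": 0},
    {"dp": [-15,-40,0],"spin": 0},
    {"dp": [-15,-40,0],"spin": 0},
    {"dp": [-15,-40,0],"spin": 0},
    {"dp": [-15,-40,0],"spin": 0}
  ]
}}

```text
clock: 2.0
position: [0.4562, 0.0182, 0.4049]
ee_rot: [0.245, 0.97, 0.0, 0.0]
ft_force: [1.7, -0.7, 0.2]
grip_width: 1.0
grasp_force: 0.0
```

>>> {"fn": "arm_command", "kwargs": {
  "plan": [
    {"dp": [-14.8,-38.2,0],"spin": 0},
    {"dp": [-14.8,-38.2,10],"spin": 0},
    {"dp": [-14.8,-38.2,15],"spin": 0},
    {"dp": [-14.8,-38.2,15],"spin": 0},
    {"dp": [-14.8,-38.2,15],"spin": 0}
  ]
}}

```text
clock: 2.5
position: [0.4306, -0.1849, 0.3496]
ee_rot: [0.245, 0.97, 0.0, 0.001]
ft_force: [1.6, 0.2, 0.0]
grip_width: 1.003
grasp_force: 0.0
```

>>> {"fn": "arm_command", "kwargs": {
  "plan": [
    {"dp": [-14.8,-38.2,15],"spin": 0},
    {"dp": [0,0,0],"spin": 0},
    {"dp": [0,0,0],"spin": 0}
  ]
}}

```text
clock: 2.8
position: [0.4257, -0.2246, 0.3345]
ee_rot: [0.246, 0.969, -0.0, -0.0]
ft_force: [1.3, 0.8, -0.1]
grip_width: 0.997
grasp_force: 0.0
```

```bash
python3 - <<'E'
from m import *
I={n:viewer.camera(n) for n in("top","scene")}
for n in I: cv2.imwrite(f"pics/{n}1.png",I[n])
cv2.imwrite("pics/c2.png",np.hstack([cv2.resize(I["top"][220:320,340:440],(400,400)),cv2.resize(I["scene"][80:180,230:330],(400,400))]))
o=manip.get_obs();print(o["position"],o["ee_rot"],o["joint_pos"].round(2))
E
```

```text
[ 0.42648069 -0.22307553  0.33495634] [2.44235638e-01 9.69715862e-01 2.45611841e-04 1.98359920e-04] [-0.26  0.06  0.68  1.95 -0.04  1.15  1.51]
```

View pics/c2.png

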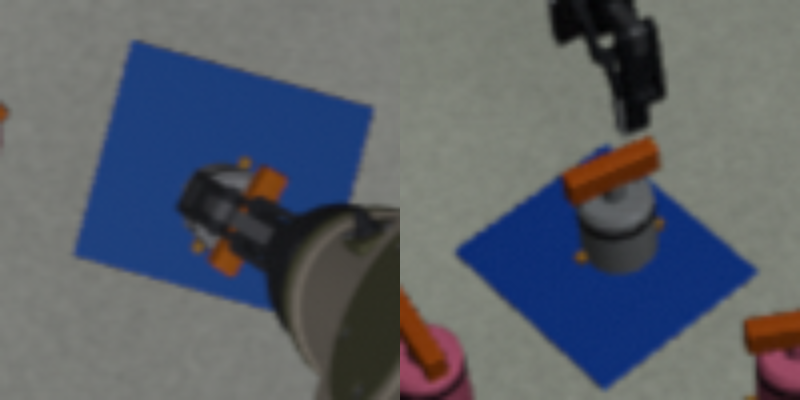

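Both views show the fingers straddling the steel cup's bar squarely (top crop (240,220), scene crop (630,110)). Now I lower and grasp.

>>> {"fn": "arm_command", "kwargs": {
  "plan": [
    {"dp": [0,0,25],"spin": 0},
    {"dp": [0,0,25],"spin": 0},
    {"dp": [0,0,20],"spin": 0},
    {"dp": [0,0,12],"spin": 0},
    {"dp": [0,0,6],"spin": 0}
  ]
}}

```text
clock: 3.4
position: [0.4263, -0.223, 0.2461]
ee_rot: [0.244, 0.97, 0.0, -0.0]
ft_force: [0.1, 0.0, -0.1]
grip_width: 0.998
grasp_force: 0.0
```

>>> {"fn": "arm_command", "kwargs": {
  "plan": [
    {"dp": [0,0,0],"spin": 0},
    {"dp": [0,0,0],"spin": 0},
    {"dp": [0,0,0],"spin": 0},
    {"dp": [0,0,0],"spin": 0},
    {"dp": [0,0,0],"spin": 0}
  ],
  "grip": 1,
  "newtons": 30
}}

```text
clock: 3.9
position: [0.4263, -0.2239, 0.2471]
ee_rot: [0.245, 0.97, 0.0, 0.0]
ft_force: [0.5, -0.5, -3.8]
grip_width: 0.185
grasp_force: 29.4
```

>>> {"fn": "arm_command", "kwargs": {
  "plan": [
    {"dp": [0,0,0],"spin": 0},
    {"dp": [0,0,0],"spin": 0},
    {"dp": [0,0,0],"spin": 0},
    {"dp": [0,0,0],"spin": 0},
    {"dp": [0,0,0],"spin": 0}
  ],
  "newtons": 80
}}

```text
clock: 4.4
position: [0.4264, -0.2239, 0.247]
ee_rot: [0.245, 0.97, 0.0, 0.0]
ft_force: [0.2, 1.4, 5.1]
grip_width: 0.175
grasp_force: 81.0
```

>>> {"fn": "arm_command", "kwargs": {
  "plan": [
    {"dp": [0,0,-10],"spin": 0},
    {"dp": [0,0,-30],"spin": 0},
    {"dp": [0,0,-40],"spin": 0},
    {"dp": [0,0,-40],"spin": 0},
    {"dp": [0,0,-40],"spin": 0}
  ]
}}

```text
clock: 4.9
position: [0.4252, -0.2242, 0.4084]
ee_rot: [0.245, 0.969, -0.0, -0.0]
ft_force: [1.0, -0.4, -3.3]
grip_width: 0.171
grasp_force: 79.9
```

>>> {"fn": "arm_command", "kwargs": {
  "plan": [
    {"dp": [0,0,-20],"spin": 0},
    {"dp": [10,27,0],"spin": 0},
    {"dp": [14,37,0],"spin": 0},
    {"dp": [14,37,0],"spin": 0},
    {"dp": [14,37,0],"spin": 0}
  ]
}}

```text
clock: 5.4
position: [0.4453, -0.0768, 0.4269]
ee_rot: [0.245, 0.969, -0.0, -0.0]
ft_force: [1.5, 0.5, -2.6]
grip_width: 0.171
grasp_force: 80.0
```

>>> {"fn": "arm_command", "kwargs": {
  "plan": [
    {"dp": [14,37,0],"spin": 0},
    {"dp": [14,37,0],"spin": 0},
    {"dp": [14,37,0],"spin": 0},
    {"dp": [14,37,0],"spin": 0},
    {"dp": [14,37,0],"spin": 0}
  ]
}}

```text
clock: 5.9
position: [0.4717, 0.1193, 0.4268]
ee_rot: [0.245, 0.969, -0.0, -0.0]
ft_force: [0.8, 0.1, -1.6]
grip_width: 0.176
grasp_force: 80.0
```

>>> {"fn": "arm_command", "kwargs": {
  "plan": [
    {"dp": [14,37,0],"spin": 0},
    {"dp": [11,29,0],"spin": 0},
    {"dp": [0,0,0],"spin": 0.13},
    {"dp": [0,0,0],"spin": 0.137},
    {"dp": [0,0,0],"spin": 0}
  ]
}}

```text
clock: 6.4
position: [0.4813, 0.188, 0.4266]
ee_rot: [0.373, 0.928, -0.001, -0.0]
ft_force: [-0.9, -0.0, -3.0]
grip_width: 0.168
grasp_force: 80.1
```

```bash
python3 - <<'E'
from m import *
I={n:viewer.camera(n) for n in("top","scene")}
for n in I: cv2.imwrite(f"pics/{n}2.png",I[n])
o=manip.get_obs();print(o["position"],o["ee_rot"],o["joint_pos"].round(2),o["ft_force"])
print(proj("top",o["position"]),proj("scene",[*o["position"][:2],o["position"][2]-.2]))
cv2.imwrite("pics/c3.png",np.hstack([cv2.resize(I["top"][200:300,180:280],(400,400)),cv2.resize(I["scene"][120:240,345:465],(400,400))]))
E
```

```text
[0.48131573 0.18778956 0.42675594] [ 3.70157101e-01  9.28969138e-01 -2.48799038e-04  1.34903311e-05] [-0.69  0.07  0.24  1.72 -0.02  1.35  0.37] [-0.5816325   0.64204224 -2.35222448]
[192.90114647 263.05685228] [417.7079328  172.96795797]
```

View pics/c3.png

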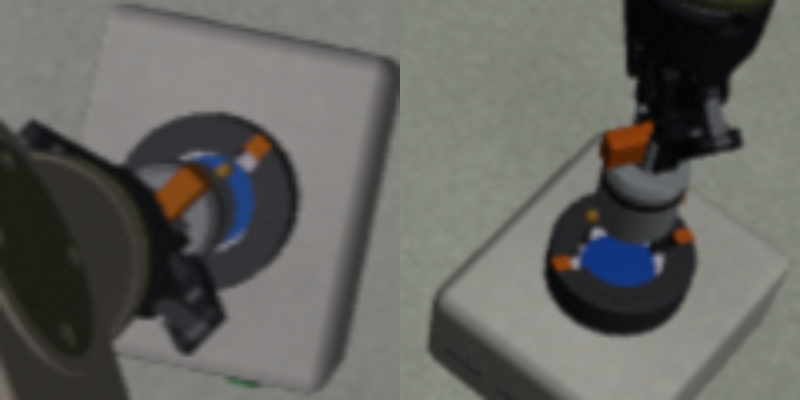

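The top view shows one pin at px (235.5,242.8), pointing at its slot mark. The scene view shows pins at (403,184.5) and (430,179.5). I triangulate them to get the cup's offset in the gripper.

```bash
python3 - <<'E'
from m import *
T=cv2.imread("pics/top2.png");S=cv2.imread("pics/scene2.png")
def br(I,b):
    x0,y0,x1,y1=b;h,s,v=cv2.split(cv2.cvtColor(I[y0:y1,x0:x1],cv2.COLOR_BGR2HSV))
    m=((h>10)&(h<28)&(s>90)&(v>70)).astype(np.uint8);k,l,st,c=cv2.connectedComponentsWithStats(m)
    i=1+np.argmax(st[1:,4]);return c[i]+[x0,y0],st[i,4]
a=br(T,(231,239,239,246));b=br(S,(399,180,407,188));c=br(S,(426,176,433,183));print(a,b,c)
print(tri(("top",*a[0]),("scene",*b[0])))
p=manip.get_obs()["position"];q=manip.get_obs()["ee_rot"];y=2*np.arctan2(q[1],q[0]);print("yaw",y,y-np.pi)
z=p[2]-.157-.076;u=np.array([-np.cos(y),-np.sin(y),0])
for n,pt,s in(("top",a,1),("scene",b,1),("scene",c,-1)):
    e=np.array([*p[:2],z])+s*u*.0325;print(n,pt[0],proj(n,e),(onz(n,*pt[0],z)-e)[:2]*1000)
E
```

```text
Traceback (most recent call last):
ValueError: attempt to get argmax of an empty sequence
```

```bash
python3 - <<'E'
from m import *
T=cv2.imread("pics/top2.png");S=cv2.imread("pics/scene2.png")
def br(I,b):
    x0,y0,x1,y1=b;c=I[y0:y1,x0:x1].astype(float);w=np.clip(c[:,:,2]-1.25*c[:,:,0]-15,0,None)
    yy,xx=np.mgrid[y0:y1,x0:x1];return np.array([(w*xx).sum(),(w*yy).sum()])/w.sum(),(w>0).sum()
a=br(T,(232,240,239,246));b=br(S,(400,181,407,188));c=br(S,(426,176,433,183));print(a,b,c)
print(tri(("top",*a[0]),("scene",*b[0])))
p=manip.get_obs()["position"];q=manip.get_obs()["ee_rot"];y=2*np.arctan2(q[1],q[0]);print("yaw",y,y-np.pi)
z=p[2]-.157-.076;u=np.array([-np.cos(y),-np.sin(y),0])
for n,pt,s in(("top",a,1),("scene",b,1),("scene",c,-1)):
    e=np.array([*p[:2],z])+s*u*.0325;print(n,pt[0],proj(n,e),(onz(n,*pt[0],z)-e)[:2]*1000)
E
```

```text
(array([235.18808511, 242.32851064]), np.int64(12)) (array([402.12234534, 184.355494  ]), np.int64(17)) (array([429.14285714, 179.        ]), np.int64(2))
(array([0.50298353, 0.1665847 , 0.19180478]), np.float64(6.941511868792197e-05))
yaw 2.383236372514813 -0.7583562810749802
top [235.18808511 242.32851064] [235.55028972 241.51346824] [-1.79979969  0.73633134]
scene [402.12234534 184.355494  ] [401.39117192 184.27180121] [-0.66568461  1.49038522]
scene [429.14285714 179.        ] [428.60830636 178.17192483] [1.41155348 1.97619539]
```

Pin height is 0.192 against an expected 0.194, and the cup sits about 1.5 mm off along the bar. I correct that and lower towards the mouth.

>>> {"fn": "arm_command", "kwargs": {
  "plan": [
    {"dp": [-1.5,0.5,10],"spin": 0},
    {"dp": [0,0,12],"spin": 0},
    {"dp": [0,0,10],"spin": 0},
    {"dp": [0,0,5],"spin": 0},
    {"dp": [0,0,0],"spin": 0}
  ]
}}

```text
clock: 7.0
position: [0.4826, 0.1874, 0.3885]
ee_rot: [0.372, 0.928, -0.001, -0.001]
ft_force: [-0.6, 0.5, -3.2]
grip_width: 0.175
grasp_force: 80.2
```

>>> {"fn": "arm_command", "kwargs": {
  "plan": [
    {"dp": [0,0,2],"spin": 0},
    {"dp": [0,0,2],"spin": 0},
    {"dp": [0,0,1],"spin": 0},
    {"dp": [0,0,0],"spin": 0}
  ]
}}

```text
clock: 7.4
position: [0.4828, 0.1875, 0.3847]
ee_rot: [0.372, 0.928, 0.0, 0.0]
ft_force: [0.6, 0.3, -3.0]
grip_width: 0.17
grasp_force: 80.2
```

>>> {"fn": "arm_command", "kwargs": {
  "plan": [
    {"dp": [0,0,1],"spin": 0},
    {"dp": [0,0,1],"spin": 0},
    {"dp": [0,0,1],"spin": 0},
    {"dp": [0,0,0],"spin": 0}
  ]
}}

```text
clock: 7.8
position: [0.4828, 0.1875, 0.3815]
ee_rot: [0.372, 0.928, -0.0, -0.0]
ft_force: [0.0, 0.4, -2.0]
grip_width: 0.173
grasp_force: 80.2
```

>>> {"fn": "arm_command", "kwargs": {
  "plan": [
    {"dp": [0,0,1],"spin": 0},
    {"dp": [0,0,1],"spin": 0},
    {"dp": [0,0,0],"spin": 0}
  ]
}}

```text
clock: 8.1
position: [0.4828, 0.1875, 0.3795]
ee_rot: [0.372, 0.928, -0.0, -0.0]
ft_force: [-0.1, -0.3, -2.6]
grip_width: 0.169
grasp_force: 80.2
```

>>> {"fn": "arm_command", "kwargs": {
  "plan": [
    {"dp": [0,0,1],"spin": 0},
    {"dp": [0,0,1],"spin": 0},
    {"dp": [0,0,0],"spin": 0}
  ]
}}

```text
clock: 8.4
position: [0.4828, 0.1875, 0.3775]
ee_rot: [0.372, 0.928, -0.0, -0.0]
ft_force: [-0.1, -1.2, -2.7]
grip_width: 0.172
grasp_force: 80.2
```

>>> {"fn": "arm_command", "kwargs": {
  "plan": [
    {"dp": [0,0,1],"spin": 0},
    {"dp": [0,0,1],"spin": 0},
    {"dp": [0,0,0],"spin": 0}
  ]
}}

```text
clock: 8.7
position: [0.4827, 0.1876, 0.3755]
ee_rot: [0.372, 0.928, -0.0, -0.0]
ft_force: [-0.8, 0.5, -2.8]
grip_width: 0.171
grasp_force: 80.2
```

No contact; the foot should now be about level with the lip height. I continue in small steps.

>>> {"fn": "arm_command", "kwargs": {
  "plan": [
    {"dp": [0,0,1],"spin": 0},
    {"dp": [0,0,1],"spin": 0},
    {"dp": [0,0,0],"spin": 0}
  ]
}}

```text
clock: 9.0
position: [0.4827, 0.1876, 0.3736]
ee_rot: [0.372, 0.928, 0.0, -0.0]
ft_force: [-0.8, 0.7, -2.7]
grip_width: 0.177
grasp_force: 80.2
```

>>> {"fn": "arm_command", "kwargs": {
  "plan": [
    {"dp": [0,0,1],"spin": 0},
    {"dp": [0,0,1],"spin": 0},
    {"dp": [0,0,0],"spin": 0}
  ]
}}

```text
clock: 9.3
position: [0.4827, 0.1877, 0.3716]
ee_rot: [0.372, 0.928, 0.0, -0.0]
ft_force: [-1.4, 1.8, -2.5]
grip_width: 0.171
grasp_force: 80.2
```

>>> {"fn": "arm_command", "kwargs": {
  "plan": [
    {"dp": [0,0,1],"spin": 0},
    {"dp": [0,0,1],"spin": 0},
    {"dp": [0,0,0],"spin": 0}
  ]
}}

```text
clock: 9.6
position: [0.4828, 0.1876, 0.3696]
ee_rot: [0.372, 0.928, 0.0, -0.0]
ft_force: [-1.6, 1.8, -1.5]
grip_width: 0.171
grasp_force: 80.2
```

>>> {"fn": "arm_command", "kwargs": {
  "plan": [
    {"dp": [0,0,1.5],"spin": 0},
    {"dp": [0,0,1.5],"spin": 0},
    {"dp": [0,0,0],"spin": 0}
  ]
}}

```text
clock: 9.9
position: [0.4828, 0.1876, 0.3665]
ee_rot: [0.372, 0.928, 0.0, -0.0]
ft_force: [-1.4, 2.9, -2.4]
grip_width: 0.175
grasp_force: 80.0
```

>>> {"fn": "arm_command", "kwargs": {
  "plan": [
    {"dp": [0,0,1.5],"spin": 0},
    {"dp": [0,0,1.5],"spin": 0},
    {"dp": [0,0,0],"spin": 0}
  ]
}}

```text
clock: 10.2
position: [0.4828, 0.1876, 0.3635]
ee_rot: [0.372, 0.928, 0.0, -0.0]
ft_force: [-1.4, 2.8, -2.5]
grip_width: 0.174
grasp_force: 80.1
```

>>> {"fn": "arm_command", "kwargs": {
  "plan": [
    {"dp": [0,0,1],"spin": 0},
    {"dp": [0,0,1],"spin": 0},
    {"dp": [0,0,0],"spin": 0}
  ]
}}

```text
clock: 10.5
position: [0.4828, 0.1876, 0.3616]
ee_rot: [0.372, 0.928, 0.0, -0.0]
ft_force: [-2.0, 3.2, -1.9]
grip_width: 0.174
grasp_force: 80.2
```

>>> {"fn": "arm_command", "kwargs": {
  "plan": [
    {"dp": [0,0,1],"spin": 0},
    {"dp": [0,0,0.5],"spin": 0},
    {"dp": [0,0,0],"spin": 0}
  ]
}}

```text
clock: 10.8
position: [0.4828, 0.1876, 0.3601]
ee_rot: [0.372, 0.928, 0.0, -0.0]
ft_force: [-2.1, 2.7, -1.5]
grip_width: 0.172
grasp_force: 80.2
```

>>> {"fn": "arm_command", "kwargs": {
  "plan": [
    {"dp": [0.4,0,0.5],"spin": 0},
    {"dp": [0,0,0.5],"spin": 0},
    {"dp": [0,0,0],"spin": 0}
  ]
}}

```text
clock: 11.1
position: [0.4826, 0.1877, 0.3593]
ee_rot: [0.372, 0.928, 0.0, 0.0]
ft_force: [-1.5, 3.5, -0.5]
grip_width: 0.173
grasp_force: 80.4
```

>>> {"fn": "arm_command", "kwargs": {
  "plan": [
    {"dp": [0,0,0.5],"spin": 0},
    {"dp": [0,0,0.5],"spin": 0},
    {"dp": [0,0,0],"spin": 0}
  ]
}}

```text
clock: 11.4
position: [0.4826, 0.1878, 0.3583]
ee_rot: [0.372, 0.928, 0.0, 0.0]
ft_force: [-1.6, 1.7, 1.2]
grip_width: 0.174
grasp_force: 80.8
```

```bash
python3 - <<'E'
from h import *
for i in range(2):
    viewer.camera("scene");o=manip.get_obs();print(o["position"].round(5),o["ft_force"].round(2),o["torque"].round(3),2*np.arctan2(o["ee_rot"][1],o["ee_rot"][0]))
E
```

```text
[0.48262 0.18773 0.35835] [-1.4   2.85  2.89] [ 0.651  0.48  -0.025] 2.379732434565857
[0.48262 0.18777 0.35835] [-1.42  2.68  2.78] [ 0.65   0.423 -0.044] 2.379765428313789
```

Pins are through the slots and the cup is on the seal. I twist clockwise, starting with the level zone.

>>> {"fn": "arm_command", "kwargs": {
  "plan": [
    {"dp": [0,0,0],"spin": 0.04},
    {"dp": [0,0,0],"spin": 0.04},
    {"dp": [0,0,0],"spin": 0.04},
    {"dp": [0,0,0],"spin": 0}
  ]
}}

```text
clock: 11.9
position: [0.4827, 0.1878, 0.3583]
ee_rot: [0.427, 0.904, 0.0, 0.0]
ft_force: [-0.7, 2.4, 1.2]
grip_width: 0.172
grasp_force: 80.6
```

>>> {"fn": "arm_command", "kwargs": {
  "plan": [
    {"dp": [0,0,0],"spin": 0.04},
    {"dp": [0,0,0],"spin": 0.04},
    {"dp": [0,0,0],"spin": 0.04},
    {"dp": [0,0,0],"spin": 0}
  ]
}}

```text
clock: 12.3
position: [0.4826, 0.1878, 0.3583]
ee_rot: [0.48, 0.877, 0.0, 0.0]
ft_force: [-0.7, 2.7, 0.9]
grip_width: 0.174
grasp_force: 80.6
```

```bash
cat > s.py <<'E'
from h import *
viewer.camera("scene");o=manip.get_obs();print(o["clock"],o["position"].round(5),o["ft_force"].round(2),o["torque"].round(3),"turned",2.3798-2*np.arctan2(o["ee_rot"][1],o["ee_rot"][0]),o["ee_rot"].round(4),o["joint_pos"].round(2),o["grip_width"],o["grasp_force"])
E
python3 s.py
```

```text
12.35 [0.48264 0.1878  0.35831] [-0.15  3.14  0.39] [ 0.875  0.141 -0.006] turned 0.2383536801466022 [4.795e-01 8.775e-01 2.000e-04 1.000e-04] [-0.69  0.12  0.25  1.82 -0.03  1.2   0.14] 0.17163344452259305 80.58583438396454
```

>>> {"fn": "arm_command", "kwargs": {
  "plan": [
    {"dp": [0,0,0],"spin": 0.04},
    {"dp": [0,0,0],"spin": 0.04},
    {"dp": [0,0,0],"spin": 0.04},
    {"dp": [0,0,0.2],"spin": 0.04},
    {"dp": [0,0,0],"spin": 0}
  ]
}}

```text
clock: 12.85
position: [0.4826, 0.1879, 0.3581]
ee_rot: [0.548, 0.836, 0.0, 0.0]
ft_force: [-0.3, 3.4, 1.8]
grip_width: 0.174
grasp_force: 80.7
```

>>> {"fn": "arm_command", "kwargs": {
  "plan": [
    {"dp": [0,0,0.3],"spin": 0.04},
    {"dp": [0,0,0.3],"spin": 0.04},
    {"dp": [0,0,0.3],"spin": 0.04},
    {"dp": [0,0,0],"spin": 0}
  ]
}}

```text
clock: 13.25
position: [0.4826, 0.188, 0.3574]
ee_rot: [0.597, 0.802, 0.0, 0.0]
ft_force: [0.3, 5.0, 3.3]
grip_width: 0.176
grasp_force: 80.9
```

```bash
python3 s.py
```

```text
13.3 [0.48263 0.18792 0.35741] [-0.44  4.03  3.46] [ 1.026  0.191 -0.043] turned 0.5174833446272469 [5.969e-01 8.023e-01 4.000e-04 1.000e-04] [-0.71  0.12  0.27  1.82 -0.04  1.2  -0.14] 0.17592540506438867 80.88821947574615
```

>>> {"fn": "arm_command", "kwargs": {
  "plan": [
    {"dp": [0.4,0,0.2],"spin": 0.04},
    {"dp": [0,0,0.3],"spin": 0.04},
    {"dp": [0,0,0.3],"spin": 0.04},
    {"dp": [0,0,0],"spin": 0}
  ]
}}

```text
clock: 13.7
position: [0.4826, 0.1881, 0.3566]
ee_rot: [0.644, 0.765, 0.0, 0.0]
ft_force: [0.7, 2.4, 5.0]
grip_width: 0.174
grasp_force: 81.0
```

>>> {"fn": "arm_command", "kwargs": {
  "plan": [
    {"dp": [0,0,0.3],"spin": 0.04},
    {"dp": [0,0,0.3],"spin": 0.04},
    {"dp": [0,0,0.2],"spin": 0.04},
    {"dp": [0,0,0],"spin": 0}
  ]
}}

```text
clock: 14.1
position: [0.4825, 0.1881, 0.3557]
ee_rot: [0.689, 0.725, 0.0, 0.0]
ft_force: [-0.9, 3.8, 5.6]
grip_width: 0.173
grasp_force: 81.0
```

```bash
python3 s.py
```

```text
14.15 [0.48252 0.18816 0.35573] [0.54 3.22 4.62] [ 0.797  0.09  -0.061] turned 0.7574418834320076 [6.886e-01 7.251e-01 2.000e-04 1.000e-04] [-0.72  0.13  0.28  1.82 -0.04  1.2  -0.37] 0.16939834822706376 81.06281697750092
```

>>> {"fn": "arm_command", "kwargs": {
  "plan": [
    {"dp": [0,0,0.1],"spin": 0.03},
    {"dp": [0,0,0.2],"spin": 0.03},
    {"dp": [0,0,0.2],"spin": 0.03},
    {"dp": [0,0,0],"spin": 0}
  ]
}}

```text
clock: 14.55
position: [0.4826, 0.1881, 0.3553]
ee_rot: [0.722, 0.692, 0.0, 0.0]
ft_force: [0.1, 2.8, 6.3]
grip_width: 0.175
grasp_force: 81.3
```

```bash
python3 s.py
```

```text
14.6 [0.48256 0.18815 0.35535] [-0.08  2.12  6.11] [ 0.754  0.122 -0.008] turned 0.8503483825280276 [7.216e-01 6.923e-01 3.000e-04 1.000e-04] [-0.73  0.13  0.29  1.82 -0.04  1.2  -0.47] 0.1738879376344092 81.26739084720612
```

>>> {"fn": "arm_command", "kwargs": {
  "plan": [
    {"dp": [0,0,0.1],"spin": 0.02},
    {"dp": [0,0,0.1],"spin": 0.02},
    {"dp": [0,0,0],"spin": 0}
  ]
}}

```text
clock: 14.9
position: [0.4826, 0.1882, 0.3553]
ee_rot: [0.735, 0.678, 0.0, 0.0]
ft_force: [0.5, 3.1, 6.9]
grip_width: 0.175
grasp_force: 81.3
```

```bash
python3 s.py
```

```text
14.95 [0.48263 0.18819 0.35526] [1.04 2.68 6.56] [0.832 0.085 0.021] turned 0.8901675153887572 [7.352e-01 6.778e-01 5.000e-04 1.000e-04] [-0.73  0.13  0.29  1.82 -0.04  1.2  -0.51] 0.17196120414562724 81.32115840911865
```

>>> {"fn": "arm_command", "kwargs": {
  "plan": [
    {"dp": [0,0,0],"spin": 0.02},
    {"dp": [0,0,0],"spin": 0}
  ]
}}

```text
clock: 15.15
position: [0.4826, 0.1882, 0.3553]
ee_rot: [0.742, 0.67, 0.0, 0.0]
ft_force: [-0.2, 3.6, 6.5]
grip_width: 0.169
grasp_force: 81.4
```

```bash
python3 s.py
```

```text
15.2 [0.48257 0.18823 0.35525] [-0.82  2.65  7.23] [0.802 0.166 0.121] turned 0.9099570479100654 [7.419e-01 6.705e-01 4.000e-04 1.000e-04] [-0.73  0.13  0.29  1.82 -0.04  1.2  -0.53] 0.1723939658381903 81.35925471782684
```

The twist torque is starting to rise. I go on in small steps to the stop.

>>> {"fn": "arm_command", "kwargs": {
  "plan": [
    {"dp": [0,0,0],"spin": 0.015},
    {"dp": [0,0,0],"spin": 0}
  ]
}}

```text
clock: 15.4
position: [0.4824, 0.1882, 0.3552]
ee_rot: [0.747, 0.665, 0.0, -0.0]
ft_force: [-1.6, 3.9, 7.2]
grip_width: 0.173
grasp_force: 81.5
```

```bash
python3 s.py
```

```text
15.45 [0.48242 0.18825 0.35521] [-1.73  3.21  7.97] [0.792 0.469 0.22 ] turned 0.924713608541242 [ 7.468e-01  6.650e-01  2.000e-04 -1.000e-04] [-0.73  0.13  0.3   1.82 -0.04  1.2  -0.54] 0.1737394967726782 81.48801147937775
```

>>> {"fn": "arm_command", "kwargs": {
  "plan": [
    {"dp": [0,0,0],"spin": 0.015},
    {"dp": [0,0,0],"spin": 0}
  ]
}}

```text
clock: 15.65
position: [0.4823, 0.1883, 0.3552]
ee_rot: [0.752, 0.659, -0.0, -0.0]
ft_force: [-3.4, 2.5, 9.1]
grip_width: 0.168
grasp_force: 81.7
```

```bash
python3 s.py
```

```text
15.7 [0.48226 0.18832 0.35523] [-2.05  3.01  7.99] [0.819 0.803 0.363] turned 0.9395502618307185 [ 7.517e-01  6.595e-01  0.000e+00 -2.000e-04] [-0.73  0.13  0.3   1.82 -0.04  1.2  -0.56] 0.17232244910081762 81.65194094181061
```

>>> {"fn": "arm_command", "kwargs": {
  "plan": [
    {"dp": [0,0,0],"spin": 0.015},
    {"dp": [0,0,0],"spin": 0}
  ]
}}

```text
clock: 15.9
position: [0.4821, 0.1884, 0.3552]
ee_rot: [0.757, 0.654, -0.0, -0.0]
ft_force: [-4.4, 2.9, 9.3]
grip_width: 0.174
grasp_force: 81.9
```

```bash
python3 s.py
```

```text
15.95 [0.48207 0.1884  0.35515] [-3.56  2.45  8.75] [0.825 1.1   0.44 ] turned 0.9541844621083833 [ 7.565e-01  6.540e-01 -2.000e-04 -4.000e-04] [-0.73  0.13  0.3   1.82 -0.04  1.2  -0.57] 0.17226550689455028 81.9150298833847
```

>>> {"fn": "arm_command", "kwargs": {
  "plan": [
    {"dp": [0,0,0],"spin": 0.015},
    {"dp": [0,0,0],"spin": 0}
  ]
}}

```text
clock: 16.15
position: [0.4821, 0.1885, 0.3552]
ee_rot: [0.761, 0.648, -0.0, -0.0]
ft_force: [-4.0, 3.0, 9.8]
grip_width: 0.172
grasp_force: 83.5
```

```bash
python3 s.py
```

```text
16.2 [0.48209 0.18842 0.35518] [-2.79  2.79  8.65] [0.827 1.078 0.858] turned 0.9685853641368436 [ 7.612e-01  6.485e-01 -2.000e-04 -3.000e-04] [-0.74  0.13  0.3   1.82 -0.04  1.2  -0.58] 0.16975177658599455 83.42549979686737
```

The sharp torque rise means both pins are on the stop. Now I ease the downward press so the ramps carry the load, and check.

>>> {"fn": "arm_command", "kwargs": {
  "plan": [
    {"dp": [0,0,-0.4],"spin": 0.01},
    {"dp": [0,0,-0.3],"spin": 0},
    {"dp": [0,0,0],"spin": 0}
  ]
}}

```text
clock: 16.5
position: [0.4821, 0.1885, 0.3553]
ee_rot: [0.764, 0.645, -0.0, -0.0]
ft_force: [-3.0, 4.0, 3.8]
grip_width: 0.17
grasp_force: 84.9
```

```bash
python3 s.py
```

```text
16.55 [0.48208 0.18847 0.3553 ] [-3.59  3.75  3.28] [1.166 0.911 1.109] turned 0.9786073942817921 [ 7.645e-01  6.447e-01 -3.000e-04 -3.000e-04] [-0.74  0.13  0.3   1.82 -0.04  1.2  -0.59] 0.16763555936755725 84.95213985443115
```

>>> {"fn": "arm_command", "kwargs": {
  "plan": [
    {"dp": [0,0,-0.3],"spin": 0},
    {"dp": [0,0,0],"spin": 0}
  ]
}}

```text
clock: 16.75
position: [0.4821, 0.1884, 0.3553]
ee_rot: [0.765, 0.644, -0.0, -0.0]
ft_force: [-2.0, 4.2, 0.7]
grip_width: 0.175
grasp_force: 84.6
```

```bash
python3 s.py
```

```text
16.8 [0.48211 0.18842 0.35535] [-2.72  4.43  0.91] [1.305 0.805 1.222] turned 0.9791733872886994 [ 7.646e-01  6.445e-01 -4.000e-04 -3.000e-04] [-0.74  0.13  0.3   1.82 -0.04  1.2  -0.6 ] 0.17306859511535375 84.59469616413116
```

The cup doesn't rise when eased up, so the ramps hold it at the stop. I soften the grip, open, and back away.

>>> {"fn": "arm_command", "kwargs": {
  "plan": [
    {"dp": [0,0,0.2],"spin": 0},
    {"dp": [0,0,0],"spin": 0},
    {"dp": [0,0,0],"spin": 0}
  ],
  "newtons": 20
}}

```text
clock: 17.1
position: [0.4821, 0.1884, 0.3553]
ee_rot: [0.765, 0.644, -0.0, -0.0]
ft_force: [-3.9, 3.5, 2.2]
grip_width: 0.173
grasp_force: 84.9
```

>>> {"fn": "arm_command", "kwargs": {
  "plan": [
    {"dp": [0,0,0],"spin": 0},
    {"dp": [0,0,0],"spin": 0},
    {"dp": [0,0,0],"spin": 0},
    {"dp": [0,0,0],"spin": 0},
    {"dp": [0,0,0],"spin": 0}
  ],
  "grip": -1
}}

```text
clock: 17.6
position: [0.4825, 0.1879, 0.3555]
ee_rot: [0.765, 0.644, -0.0, 0.0]
ft_force: [0.0, -0.6, 0.5]
grip_width: 0.987
grasp_force: 0.0
```

```bash
python3 s.py
```

```text
17.65 [0.48247 0.18798 0.35555] [-0.26  0.48 -0.6 ] [-0.007 -0.041 -0.001] turned 0.9804378559754396 [ 0.765  0.644 -0.     0.   ] [-0.74  0.13  0.3   1.82 -0.04  1.2  -0.6 ] 0.9967194171577941 0.0
```

>>> {"fn": "arm_command", "kwargs": {
  "plan": [
    {"dp": [0,0,-10],"spin": 0},
    {"dp": [0,0,-25],"spin": 0},
    {"dp": [0,0,-30],"spin": 0},
    {"dp": [0,0,-30],"spin": 0},
    {"dp": [0,0,-20],"spin": 0}
  ]
}}

```text
clock: 18.15
position: [0.4824, 0.188, 0.4737]
ee_rot: [0.765, 0.644, 0.001, 0.0]
ft_force: [-0.6, 0.4, -0.4]
grip_width: 1.002
grasp_force: 0.0
```

>>> {"fn": "arm_command", "kwargs": {
  "plan": [
    {"dp": [30,0,0],"spin": 0},
    {"dp": [40,0,0],"spin": 0},
    {"dp": [40,0,0],"spin": 0},
    {"dp": [40,0,0],"spin": 0},
    {"dp": [20,0,0],"spin": 0}
  ]
}}

```text
clock: 18.65
position: [0.5106, 0.3594, 0.4706]
ee_rot: [0.764, 0.645, 0.0, -0.0]
ft_force: [-0.7, -1.0, 0.4]
grip_width: 1.006
grasp_force: 0.0
```

```bash
python3 s.py; python3 - <<'E'
from m import *
I={n:viewer.camera(n) for n in("top","scene")}
o=[]
for n,b in(("top",(205,225,260,280)),("scene",(385,150,440,215))):
    q=seg(n,I[n],b,"o");print(n,[(a[0],a[1],a[2]) for a in q[:3]]);o.append((n,momp(q[0][3])))
print(fitbar(o,[.482,.188,.198,-1.67]))
cv2.imwrite("pics/c4.png",np.hstack([cv2.resize(I["top"][200:300,180:280],(400,400)),cv2.resize(I["scene"][120:240,345:465],(400,400))]))
E
```

```text
18.7 [0.51022 0.36135 0.47007] [-2.94  1.45 -1.78] [0.087 0.213 0.05 ] turned 0.9743878916130599 [ 7.631e-01  6.463e-01 -1.000e-04 -8.000e-04] [-0.86  0.31  0.23  1.37 -0.07  1.47 -0.81] 0.9986493376496824 0.0
top [(np.int32(215), array([224. , 252.6]), array([31.2,  7. ])), (np.int32(23), array([244., 236.]), array([4.2, 4.2])), (np.int32(21), array([216.2, 264. ]), array([4.2, 4.2]))]
scene [(np.int32(185), array([418.3, 179.6]), array([35.2,  7.8])), (np.int32(19), array([393.1, 198.4]), array([3., 4.]))]
(array([ 0.47888354,  0.19040257,  0.19784616, -1.75041338]), np.float64(1.270012020370438))
```

View pics/c4.png

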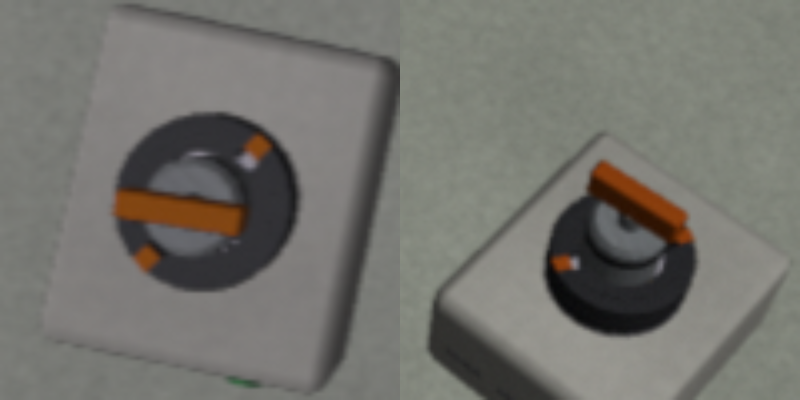

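The views show the cup seated in the collar: bar in top crop (115,205)–(243,222), about 0.95 rad clockwise of the slot marks. Handle height is 0.198 against 0.1985 expected when locked, so I hand in.

```bash
python3 -c "
from workcell import manip
print(manip.hand_in())"
```

```text
the job is handed in; nothing more can be done
None
```

The steel cup is locked in the mill's collar, turned clockwise to the stop and released, and the job is handed in at about 19 s. No verdict came back. The last images put the handle at 0.198 m against 0.1985 m expected when locked.

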